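# Clear the soldering board

## Robot

A 6-joint arm with a two-finger parallel gripper is mounted at the origin on the work surface. World frame = base frame: x ahead of the robot, y to its left, z up, the work surface at z = 0. Lengths are in m, angles in rad, forces in N, time in s.
With the tool pointing down it reaches from about 0.375 to 0.9 m from the base axis. Payload 3.1 kg.
Tool frame: the origin (TCP) lies at the very end of the fingers, on their centre line; the grasp point (between the pads) lies 19 mm behind it; z points along the fingers, y is the line along which they close (so a half turn about z gives the same grasp; the last joint's range is limited). The gripper opens to 85 mm and grips with 20 to 120 N. Pads are 22 mm wide; open, the fingers measure 114 mm over their backs; the gripper's body (76 mm by 85 mm) begins 54 mm behind the grasp point. The pads swing forward as they close: fully open they stand 13 mm farther back than shut.
Start: joints at [-1.391, 0.527, 1.433, -0, 1.181, -0.178], TCP at [0.219, -0.585, 0.211] pointing down, gripper open.
Joint ranges: [-3.08, 3.08], [-0.75, 2.2], [0.22, 2.44], [-1.43, 4.57], [0, 2.65], [-2.85, 2.85]. Speed limits (rad/s): [2.79, 2.79, 3.14, 3.14, 3.14, 3.14].

## Interface

Orientations are given as a rotation vector (axis times angle).
In Python, from workcell import bot, solver, snapshot, camera_info, finish_job, readout gives the robot as it stands. The module is installed in compiled form; this text tells all that it offers. Calls block until the motion is done:
- bot.movep(position, orientation): joint-space move of the TCP to a pose.
- bot.movel(position, rot=None, vel=0.15, force_limit=None): straight line of the TCP; rot=None keeps the orientation; vel is the mean speed in m/s. With force_limit (N) it stops when the force on the tool has changed by that much, and returns True; else False.
- bot.set_joints(angles): joint-space move.
- bot.gripper_to(opening): finger opening in m; the grip force is fixed at half the most; returns when the fingers have stopped.
- bot.hold(seconds).
- solver.ik(position, orientation): joint angles nearest the present ones, or None.
- snapshot(name): name is "scene" or "top" or "wrist"; returns (picture, depth): 420x560x3 uint8, red, green, blue; 420x560 float32, m along the optical axis (not along the pixel's ray), 0 where there is no reading.
- camera_info(name): a dict with "intrinsics" (3x3 intrinsics, pixels), "rvec" (rotation vector, rad) and "tvec" (3), from world to camera coordinates, as OpenCV has them. Camera axes: x right, y down, z forward; pixel columns grow to the right and rows downward; lengths in m; the calibration is good to about 2 mm. The wrist camera is an equidistant fisheye: a pixel r from the principal point sees the ray r / f radians off the axis. A picture is of the moment at which its call begins: read the wrist's pose just before it. camera_info takes no time and is no camera call; for the wrist camera it gives the pose at the moment of the call.
A pose or a line that the arm cannot do raises bot.IKError and nothing moves.
- finish_job(): hands the job in; it is judged then, once.
Readings, each from a call of its own:
- readout.read_t(): time.
- readout.read_joint_positions(): joint angles.
- readout.read_dq(): joint speeds.
- readout.read_tau(): joint torques, N m.
- readout.read_tcp_pos(): TCP position.
- readout.read_tcp_rot(): TCP orientation.
- readout.read_ft_force(): force on the tool from outside, world axes, zero at the start.
- readout.read_wrist_torque(): the same for the moment, N m.
- readout.read_opening(): finger opening in m.
- readout.read_grip_force(): force on a finger pad.
Only numpy, scipy, OpenCV 4.12 (cv2) and the standard library are available. Lean on these libraries where they do the work, as an engineer would, in place of code of your own. Each camera call takes 0.05 s, during which the arm holds its last target. There are 200 camera calls.

## Task

Clear the jeweller's soldering board for the next job: put the three metal scraps (brass sprue, steel hex stub, copper tube stub) into the red scrap bin, and lay the standing blue hand torch on its side in the two V-supports of its rest, either way round. Set the torch down gently, without dropping it or letting it topple, do not bump the bench magnifier that overhangs the board, and leave the finished brass bangle, the dish of beads and the pliers where they are.

Things in the scene. Friction and masses are not known exactly. Their poses are not given: they have to be found in the camera images.
- board: Soldering board, fixed: a pale firebrick slab 250 x 240 mm on a darker slab 270 x 260 mm, flat top 45 mm above the bench. Origin: centre of its underside, on the bench; x is the 250 mm direction, pointing away from the robot, z up.
- torch: Hand torch (cold), standing upright on the board, 185 mm tall: black round foot 44 mm diameter x 10 mm, blue cylindrical body 34 mm diameter from 10 to 140 mm, brass nozzle 17 mm diameter from 140 to 185 mm. About 0.25 kg. Origin: centre of the foot's underside; z runs along its axis to the nozzle.
- torch_mid (a point): Point on the torch's axis, 75 mm above the foot's underside: the middle of the blue body and the place to grip. Axes as the torch.
- sprue: Brass casting sprue, a scrap: round button 32 mm diameter x 15 mm high, tapering to a neck 18 mm diameter, 32 mm tall in all, standing button down on the board. Origin: on its axis, at mid height (16 mm above the board).
- hexbar: Steel hexagonal bar stub, a scrap: 26 mm across flats, 30 mm tall, standing on end on the board. Origin: its centre, 15 mm above the board; z along the bar; two flats face +x and -x, the others every 60 degrees.
- tube: Copper tube stub, a scrap: 30 mm outside, 22 mm inside diameter, 28 mm tall, standing on end on the board. Origin: its centre, 14 mm above the board; z along the tube.
- bin: Red open-topped square scrap bin, fixed: 130 x 130 mm outside, 80 mm high, walls and floor 4 mm. Origin: centre of its underside on the bench; x and y square to its walls.
- cradle: Torch rest, fixed: wooden base 130 (x) x 60 (y) x 10 mm with two steel V-supports, each 10 mm thick, centred 45 mm either side of the middle along x; each V opens upward at 90 degrees, 48 mm wide at its top, which is about 60 mm above the bench. Origin: centre of the underside; x along the torch's lying direction.
- cradle_axis (a point): Where the middle of the torch's blue body lies when the torch rests in both Vs: 60 mm above the bench, midway between the supports. Axes as the cradle (x along the lying torch).
- magnifier: Bench magnifier, fixed: round base 100 mm diameter x 18 mm beyond the board, steel post 14 mm thick and 250 mm tall, short arm to a round clear lens in a black ring that overhangs the far part of the board. Origin: centre of the base's underside on the bench; the lens lies towards -x.
- lens (a point): Centre of the magnifier's lens. The lens is level, 142 mm across its ring, 12 mm thick: its underside is 209 mm above the bench (164 mm above the board's top). One scrap lies beneath its robot-side edge.
- bangle: Finished brass bangle, loose, lying flat on the board: ring 60 mm outside, 46 mm inside diameter, 12 mm high. Not scrap. Origin: centre of its underside.
- dish: White ceramic dish with brass and red beads, loose on the bench beside the work: 90 mm across, 30 mm high. Origin: centre of its underside.
- pliers: Pliers with red handles lying on the bench, loose, about 140 mm long, 12 mm high. Origin: near the middle at bench height; jaws towards +x.

How it is judged:
By the outcome, as a careful person would: the job done as asked, in the order asked, and still so for the second after the job is handed in, with the robot touching nothing.
It also fails if it takes over 72 s, if anything falls off the work surface, if the arm or the gripper's body presses on something with over 40 N, if the wrist force passes 120 N, or if a joint passes its speed limit or range.

## Working session

There is one attempt and no reset: what is moved stays moved. The work goes in short steps, each a Python script; the robot and the scene stay as the last script left them, time stands still between calls to the robot, and variables do not carry over. Pictures are saved under pics/ and viewed, at most 10 in all, crops included, and the job is handed in when it is done.

```bash
mkdir -p pics; python3 - <<'E'
from workcell import *
import cv2,numpy as np
for n in("scene","top"):
    p,d=snapshot(n); cv2.imwrite(f"pics/{n}0.png",p[:,:,::-1]); np.savez(f"{n}0.npz",p=p,d=d)
    c=camera_info(n); print(n,c)
    R=cv2.Rodrigues(np.array(c["rvec"],float))[0]; print(-R.T@np.array(c["tvec"]))
print(readout.read_t(),readout.read_tcp_rot())
E
```

```text
scene {'intrinsics': array([[545.81421474,   0.        , 271.11876592],
       [  0.        , 545.81421474, 205.94000679],
       [  0.        ,   0.        ,   1.        ]]), 'rvec': array([ 2.06467321,  0.69407124, -0.38739484]), 'tvec': array([-0.51052017, -0.09818657,  1.54040919])}
[ 1.22688366 -0.74920425  0.75932957]
top {'intrinsics': array([[433.75835484,   0.        , 279.90459921],
       [  0.        , 433.75835484, 213.0389846 ],
       [  0.        ,   0.        ,   1.        ]]), 'rvec': array([ 2.12793184, -2.07756828,  0.22704462]), 'tvec': array([-0.02430012,  0.6632249 ,  1.16049234])}
[ 0.39439635 -0.01775245  1.27723788]
0.1 [-3.08928543e+00 -5.60147131e-01  1.67569491e-06]
```

View pics/scene0.png

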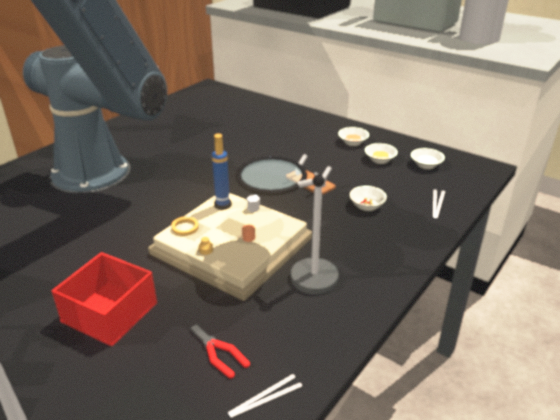

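View pics/top0.png

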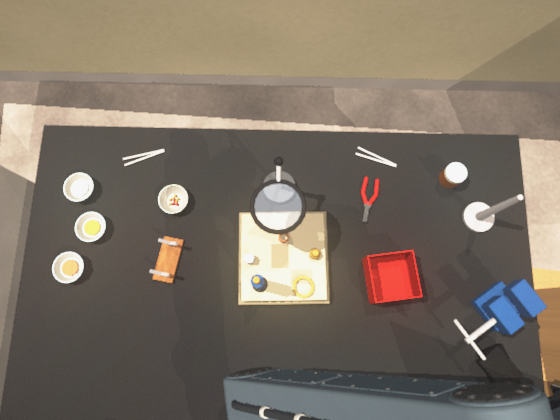

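The scene view shows the board, the bin and the magnifier. In the top view (up = +x, left = +y):
- torch at (259,284)
- hex at (250,259)
- tube at (284,239), at the lens edge
- sprue at (315,254)
- bangle at (303,287)
- bin at (393,276)
- cradle at (169,259)

Next I'll get positions from the depth data.

```bash
cat > h.py <<'E'
from workcell import *
import cv2,numpy as np
def cloud(n,d,c):
    K=c["intrinsics"];R=cv2.Rodrigues(np.array(c["rvec"],float))[0]
    v,u=np.mgrid[:420,:560]
    P=np.stack([(u-K[0,2])/K[0,0]*d,(v-K[1,2])/K[1,1]*d,d],-1)
    return (P-np.array(c["tvec"]))@R
E
python3 - <<'E'
from h import *
W={}
for n in("scene","top"):
    z=np.load(n+"0.npz"); W[n]=(cloud(n,z["d"],camera_info(n)),z["p"],z["d"])
X,p,d=W["top"]
for nm,(u,v,r) in dict(torch=(259,284,14),hex=(250,259,9),tube=(284,239,8),sprue=(315,254,9)).items():
    Q=X[v-r:v+r+1,u-r:u+r+1].reshape(-1,3); print(nm,np.percentile(Q[:,2],[5,50,95,99.5]).round(4))
    s=Q[(Q[:,2]>.06)]; 
    if len(s): print("  n",len(s),"mean",s.mean(0).round(4),"min",s.min(0).round(3),"max",s.max(0).round(3))
# lens at tube
print(X[230:246:3,284].round(3))
def rect(m,nm):
    Q=X[m]; q=cv2.minAreaRect(Q[:,:2].astype(np.float32)); print(nm,len(Q),q,Q[:,2].mean())
V,U=np.mgrid[:420,:560]
Z=X[...,2]
rect((abs(Z-.08)<.008)&(U>355)&(U<430)&(V>240)&(V<310),"binrim")
rect((abs(Z-.045)<.006)&(U>230)&(U<335)&(V>215)&(V<308),"board")
c=(U>145)&(U<192)&(V>228)&(V<290)
rect(c&(abs(Z-.01)<.004),"cradlebase"); rect(c&(Z>.035),"cradleV")
for i in(0,1):
    m=c&(Z>.03)&((V<259)==(i==0)); rect(m,"V%d"%i); print(X[m].mean(0))
rect((Z>.19)&(Z<.24)&(U>240)&(U<312)&(V>170)&(V<238),"lens")
rect((abs(Z-.057)<.004)&(U>288)&(U<320)&(V>272)&(V<303),"bangle")
img=cv2.resize(p[205:310,140:335,::-1],None,fx=4,fy=4,interpolation=cv2.INTER_CUBIC); cv2.imwrite("pics/topcrop.png",img)
s=W["scene"]; 
for nm,(u,v,r) in dict(torch=(221,175,8),hex=(254,203,8),tube=(248,233,8),sprue=(206,243,9)).items():
    Q=s[0][v-r:v+r+1,u-r:u+r+1].reshape(-1,3); Q=Q[(Q[:,2]>.05)]; print("S",nm,len(Q),Q.mean(0).round(4),Q.min(0).round(3),Q.max(0).round(3))
cv2.imwrite("pics/scrop.png",cv2.resize(s[1][120:300,140:340,::-1],None,fx=3.3,fy=3.3,interpolation=cv2.INTER_CUBIC))
E
```

```text
torch [0.0413 0.0462 0.2161 0.2329]
  n 183 mean [0.4598 0.042  0.1955] min [ 0.394 -0.018  0.068] max [0.479 0.061 1.277]
hex [0.0416 0.0464 0.0774 1.2772]
  n 85 mean [0.5269 0.0726 0.1171] min [ 0.394 -0.018  0.061] max [0.545 0.091 1.277]
tube [0.0414 0.0466 0.2205 0.2229]
  n 84 mean [ 0.5866 -0.0167  0.1504] min [ 0.578 -0.036  0.06 ] max [ 0.606 -0.001  0.224]
sprue [0.0409 0.0466 0.0773 0.3231]
  n 94 mean [ 0.547  -0.1054  0.0952] min [ 0.394 -0.121  0.061] max [ 0.565 -0.018  1.277]
[[ 0.588 -0.021  0.222]
 [ 0.581 -0.021  0.219]
 [ 0.602 -0.022  0.048]
 [ 0.594 -0.022  0.047]
 [ 0.582 -0.022  0.063]
 [ 0.577 -0.022  0.043]]
binrim 343 ((0.49272018671035767, -0.3241267204284668), (0.1299200803041458, 0.13186223804950714), 8.8634672164917) 0.07911732306689176
board 5705 ((0.5420889854431152, -0.01929963380098343), (0.243830606341362, 0.2393532246351242), 2.2251265048980713) 0.04504797366153374
cradlebase 713 ((0.5445500016212463, 0.3201850652694702), (0.16662070155143738, 0.09339611977338791), 7.896310806274414) 0.00980441013313176
cradleV 153 ((0.4917052984237671, 0.1595278
[... 319 characters left out ...]
39, 0.012615963816642761), 75.93594360351562) 0.09764545584456706
[0.48392204 0.3152422  0.09764546]
lens 2502 ((0.6485263109207153, -0.0025588274002075195), (0.14075341820716858, 0.1428806036710739), 47.54804611206055) 0.21803749788842547
bangle 130 ((0.45855632424354553, -0.07608964294195175), (0.05637000873684883, 0.05699838325381279), 45.24655532836914) 0.05705559294903335
S torch 248 [0.4759 0.0322 0.1363] [ 0.451 -0.749  0.106] [1.227 0.061 0.759]
S hex 173 [0.5412 0.0659 0.0711] [ 0.517 -0.749  0.05 ] [1.227 0.09  0.759]
S tube 187 [ 0.6036 -0.0273  0.0677] [ 0.584 -0.749  0.05 ] [ 1.227 -0.006  0.759]
S sprue 194 [ 0.5615 -0.1171  0.068 ] [ 0.542 -0.749  0.05 ] [ 1.227 -0.095  0.759]
```

View pics/topcrop.png

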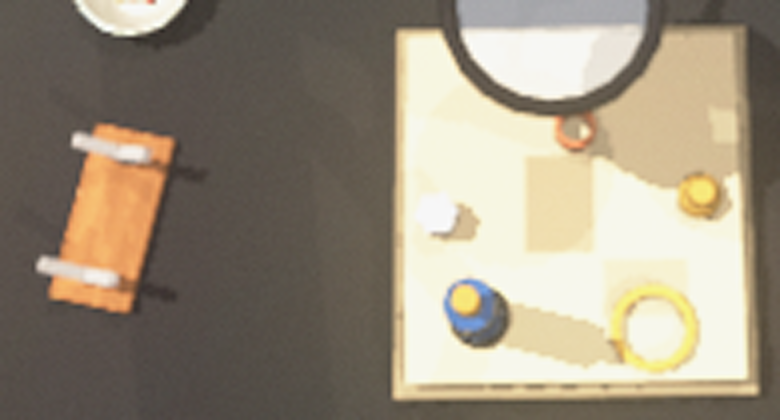

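```bash
python3 - <<'E'
from h import *
for n in("top","scene"):
    z=np.load(n+"0.npz"); X=cloud(n,z["d"],camera_info(n)); X=X[z["d"]>0]
    def sel(x,y,r,a,b): return X[(np.hypot(X[:,0]-x,X[:,1]-y)<r)&(X[:,2]>a)&(X[:,2]<b)]
    def rep(nm,Q):
        if len(Q)<3: print(n,nm,len(Q)); return
        q=cv2.minAreaRect(Q[:,:2].astype(np.float32)); print(n,nm,len(Q),"mean",Q.mean(0).round(4),"rect",np.round(q[0],4),np.round(q[1],4),round(q[2],1))
    rep("hextop",sel(.53,.075,.03,.071,.08)); rep("hexall",sel(.53,.075,.03,.052,.08))
    rep("spruetop",sel(.55,-.11,.03,.071,.08)); rep("sprueall",sel(.55,-.11,.03,.052,.08))
    rep("tubetop",sel(.59,-.022,.03,.068,.08)); rep("tubeall",sel(.59,-.022,.03,.052,.08))
    rep("noz",sel(.46,.045,.03,.19,.235)); rep("noztop",sel(.46,.045,.03,.226,.235));rep("body",sel(.46,.045,.04,.08,.18)); rep("shoulder",sel(.46,.045,.04,.178,.192));rep("foot",sel(.46,.045,.04,.051,.058))
    rep("base",sel(.53,.3,.1,.0065,.014)); Q=sel(.53,.3,.1,.05,.068); rep("Vtops",Q)
    A=Q[Q[:,0]>.53];B=Q[Q[:,0]<.53]; rep("VA",A);rep("VB",B); 
    rep("board",X[(abs(X[:,0]-.54)<.14)&(abs(X[:,1]+.019)<.135)&(abs(X[:,2]-.045)<.004)])
    rep("lens",X[(abs(X[:,2]-.218)<.01)&(np.hypot(X[:,0]-.65,X[:,1])<.09)])
    rep("bin",X[(abs(X[:,2]-.08)<.005)&(np.hypot(X[:,0]-.493,X[:,1]+.324)<.11)])
E
```

```text
top hextop 75 mean [0.5323 0.0763 0.0751] rect [0.5321 0.0769] [0.0267 0.0253] 44.7
top hexall 82 mean [0.5315 0.0757 0.074 ] rect [0.5315 0.0765] [0.0276 0.0254] 47.3
top spruetop 32 mean [ 0.5507 -0.1075  0.0764] rect [ 0.5513 -0.1073] [0.0139 0.0171] 89.3
top sprueall 96 mean [ 0.5499 -0.1071  0.0677] rect [ 0.5514 -0.1115] [0.0297 0.0379] 11.9
top tubetop 30 mean [ 0.592  -0.0183  0.0727] rect [ 0.5927 -0.0192] [0.0196 0.0287] 9.6
top tubeall 46 mean [ 0.5921 -0.0181  0.0684] rect [ 0.5942 -0.0191] [0.025  0.0279] 31.5
top noz 48 mean [0.4626 0.0444 0.2255] rect [0.4628 0.0451] [0.0149 0.0161] 2.1
top noztop 38 mean [0.4635 0.0453 0.2301] rect [0.4631 0.0459] [0.0143 0.0145] 2.1
top body 30 mean [0.4543 0.0371 0.1381] rect [0.4594 0.0414] [0.0229 0.0314] 30.8
top shoulder 100 mean [0.4618 0.0439 0.1845] rect [0.4626 0.0449] [0.0316 0.0315] 47.2
top foot 42 mean [0.4558 0.0383 0.0542] rect [0.4648 0.0377] [0.0508 0.0478] 83.5
top base 685 mean [0.5295 0.3174 0.01  ] rect [0.5245 0.2826] [0.1326 0.1296] 79.2
top Vtops 77 mean [0.5287 0.3202 0.0559] rect [0.5316 0.3185] [0.0571 0.10
[... 1309 characters left out ...]
0.0308] 60.0
scene foot 77 mean [0.4729 0.0355 0.0542] rect [0.4699 0.0381] [0.0411 0.0333] 44.8
scene base 152 mean [0.5636 0.3162 0.0099] rect [0.5442 0.3148] [0.0652 0.1112] 79.6
scene Vtops 51 mean [0.5452 0.3283 0.0553] rect [0.5333 0.3169] [0.0546 0.1045] 79.8
scene VA 31 mean [0.5787 0.3172 0.0553] rect [0.5778 0.309 ] [0.0547 0.0148] 80.7
scene VB 20 mean [0.4932 0.3455 0.0552] rect [0.4924 0.3459] [0.0111 0.0148] 73.5
scene board 6151 mean [ 0.5622 -0.0321  0.0447] rect [ 0.5466 -0.0202] [0.2538 0.244 ] 2.3
scene lens 2218 mean [ 0.654  -0.0088  0.2172] rect [ 0.6511 -0.005 ] [0.1417 0.1411] 49.7
scene bin 680 mean [ 0.4965 -0.329   0.0783] rect [ 0.4935 -0.3256] [0.1353 0.1328] 8.6
```

```bash
cat >> h.py <<'E'
from scipy.spatial.transform import Rotation as Rn
def rot(lean,az,flip=0):
    """tool z: down, with its back leaning by `lean` deg towards azimuth az (deg). Closing y horizontal, perpendicular to lean."""
    l,a=np.radians([lean,az]); u=np.array([np.cos(a),np.sin(a),0])
    zt=-np.cos(l)*np.array([0,0,1])-np.sin(l)*u
    y=np.cross([0,0,1],u); 
    if flip: y=-y
    return np.stack([np.cross(y,zt),y,zt],1)
def rv(R): return Rn.from_matrix(R).as_rotvec()
def tcp(g,R,d=.019): return np.array(g)+d*R[:,2]
E
python3 - <<'E'
from h import *
print("down rot now",Rn.from_rotvec(readout.read_tcp_rot()).as_matrix().round(2).tolist())
def t(nm,g,l,az):
    for f in(0,1):
        R=rot(l,az,f); q=solver.ik(tcp(g,R),rv(R))
        if q is not None: print(nm,l,az,f,np.round(q,2))
for l in(25,35):
  for az in(90,75,60): t("hex",(.532,.077,.066),l,az)
for az in(180,200,210): t("tube",(.593,-.022,.069),45,az)
for az in(180,225,270,240): t("sprue",(.55,-.11,.066),0,az)
for l in(60,70,80,90):
  for az in(-90,-120,-150,180,150,120,90): t("torch",(.462,.047,.12),l,az)
E
```

```text
down rot now [[0.94, 0.35, -0.0], [0.35, -0.94, 0.0], [0.0, -0.0, -1.0]]
hex 25 90 0 [ 0.17  0.74  1.71 -0.58  0.86 -2.55]
hex 25 90 1 [ 0.17  0.74  1.71 -0.58  0.86  0.59]
hex 25 75 0 [ 0.15  0.76  1.63 -0.48  0.99 -2.41]
hex 25 75 1 [ 0.15  0.76  1.63 -0.48  0.99  0.73]
hex 25 60 0 [ 0.12  0.78  1.57 -0.39  1.1  -2.26]
hex 25 60 1 [ 0.12  0.78  1.57 -0.39  1.1   0.88]
hex 35 90 0 [ 0.25  0.79  1.67 -0.73  0.99 -2.39]
hex 35 90 1 [ 0.25  0.79  1.67 -0.73  0.99  0.75]
hex 35 75 0 [ 0.22  0.82  1.57 -0.59  1.14 -2.3 ]
hex 35 75 1 [ 0.22  0.82  1.57 -0.59  1.14  0.84]
hex 35 60 0 [ 0.18  0.85  1.48 -0.48  1.27 -2.19]
hex 35 60 1 [ 0.18  0.85  1.48 -0.48  1.27  0.95]
tube 45 180 0 [-0.35  0.8   2.19  2.73  0.65 -1.49]
tube 45 180 1 [-0.35  0.8   2.19  2.73  0.65  1.65]
tube 45 200 0 [-0.51  0.79  2.14  2.08  0.66 -1.31]
tube 45 200 1 [-0.51  0.79  2.14  2.08  0.66  1.84]
tube 45 210 0 [-0.56  0.79  2.07  1.77  0.69 -1.18]
tube 45 210 1 [-0.56  0.79  2.07  1.77  0.69  1.96]
sprue 0 180 0 [-0.4   0.68  1.72 -0.    0.74  1.17]
sprue 0 180 1 [-0.4   0.68  1.72 -0.    0.74 -1.97]
sprue 0 225
[... 1220 characters left out ...]
 2.17  1.24  1.36 -1.69]
torch 80 -120 1 [-0.88  1.09  2.17  1.24  1.36  1.46]
torch 80 150 0 [ 0.35  1.27  2.41  4.02  1.75 -1.16]
torch 80 150 1 [0.35 1.27 2.41 4.02 1.75 1.99]
torch 80 90 0 [ 0.44  1.03  1.68 -1.1   1.59 -1.95]
torch 80 90 1 [ 0.44  1.03  1.68 -1.1   1.59  1.19]
torch 90 -90 0 [-0.71  1.13  1.77  0.87  1.73 -1.39]
torch 90 -90 1 [-0.71  1.13  1.77  0.87  1.73  1.76]
torch 90 -120 0 [-0.89  1.21  2.13  1.21  1.5  -1.76]
torch 90 -120 1 [-0.89  1.21  2.13  1.21  1.5   1.38]
torch 90 150 0 [ 0.36  1.4   2.36  4.13  1.94 -1.07]
torch 90 150 1 [0.36 1.4  2.36 4.13 1.94 2.07]
torch 90 90 0 [ 0.45  1.13  1.65 -1.15  1.73 -1.91]
torch 90 90 1 [ 0.45  1.13  1.65 -1.15  1.73  1.24]
```

The two fixed cameras disagree by about 3 mm, so I'll take one wrist look above the board and check the place IK at the same time.

```bash
python3 - <<'E'
from h import *
C=np.array([.5325,.318,.06])
for l in(20,30):
  for az in(-10,170):
    for f in(0,1):
      R=rot(l,az,f)
      for dz in(0,.1):
        q=solver.ik(tcp(C+[0,0,dz],R),rv(R)); print("place",l,az,f,dz,None if q is None else np.round(q,2))
R=rot(0,180); 
q=solver.ik([.47,-.03,.33],rv(R)); print(q)
bot.movep([.47,-.03,.33],rv(R)); c=camera_info("wrist"); p,d=snapshot("wrist"); print(readout.read_t(),c)
np.savez("w0.npz",p=p,d=d,**c); cv2.imwrite("pics/w0.png",p[:,:,::-1])
E
```

```text
place 20 -10 0 0 [ 0.28  0.85  1.35  0.16  1.26 -1.19]
place 20 -10 0 0.1 [ 0.28  0.72  1.3   0.15  1.43 -1.16]
place 20 -10 1 0 [0.28 0.85 1.35 0.16 1.26 1.96]
place 20 -10 1 0.1 [0.28 0.72 1.3  0.15 1.43 1.98]
place 20 170 0 0 [ 0.46  0.71  1.77 -0.51  0.43  2.64]
place 20 170 0 0.1 [ 0.46  0.55  1.71 -0.35  0.63  2.46]
place 20 170 1 0 [ 0.46  0.71  1.77 -0.51  0.43 -0.5 ]
place 20 170 1 0.1 [ 0.46  0.55  1.71 -0.35  0.63 -0.68]
place 30 -10 0 0 [ 0.26  0.92  1.24  0.21  1.47 -1.21]
place 30 -10 0 0.1 [ 0.26  0.8   1.2   0.21  1.63 -1.18]
place 30 -10 1 0 [0.26 0.92 1.24 0.21 1.47 1.93]
place 30 -10 1 0.1 [0.26 0.8  1.2  0.21 1.63 1.96]
place 30 170 0 0 None
place 30 170 0 0.1 None
place 30 170 1 0 [ 0.51  0.73  1.85 -1.18  0.35  0.2 ]
place 30 170 1 0.1 [ 0.51  0.55  1.8  -0.75  0.48 -0.27]
[-3.01672409e-01  1.79777931e-01  1.63494437e+00 -4.44089210e-16
  1.32687035e+00  1.26912392e+00]
2.3667 {'intrinsics': array([[325.1922621 ,   0.        , 276.52268067],
       [  0.        , 325.1922621 , 202.52502321],
       [  0.        ,   0.        ,   1.        ]]), 'rvec': array([-2.06451517,  2.06567939,  0.30262848]), 'tvec': array([-0.03000524,  0.37825712,  0.62808181])}
```

View pics/w0.png

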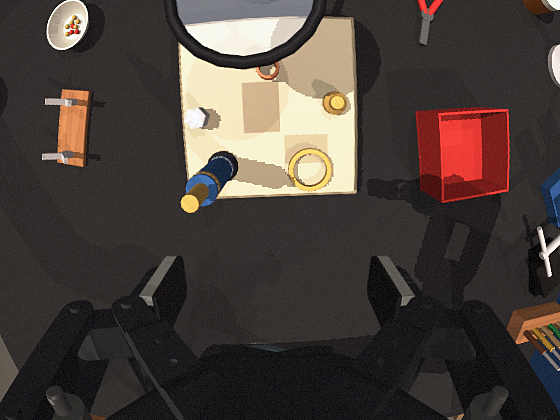

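The wrist view shows the torch foot at (225,165) with its nozzle at (190,203). The hex is at (197,118), the tube at (267,71) under the ring's edge, and the sprue at (334,102). The bangle is at (310,170) and the cradle at (73,127). I'll refine from its depth.

```bash
cat >> h.py <<'E'
def wcloud(d,c):
    K=c["intrinsics"];v,u=np.mgrid[:420,:560]
    n=cv2.fisheye.undistortPoints(np.stack([u,v],-1).reshape(-1,1,2).astype(float),K,np.zeros(4)).reshape(420,560,2)
    R=cv2.Rodrigues(np.array(c["rvec"],float))[0]
    P=np.concatenate([n*d[...,None],d[...,None]],-1)
    return (P-np.array(c["tvec"]))@R
E
python3 - <<'E'
from h import *
z=np.load("w0.npz"); d=z["d"]; X=wcloud(d,z); V,U=np.mgrid[:420,:560]
X=X[(d>0)&(V<240)]
def sel(x,y,r,a,b): return X[(np.hypot(X[:,0]-x,X[:,1]-y)<r)&(X[:,2]>a)&(X[:,2]<b)]
def rep(nm,Q):
    if len(Q)<3: print(nm,len(Q)); return
    q=cv2.minAreaRect(Q[:,:2].astype(np.float32)); print(nm,len(Q),"mean",Q.mean(0).round(4),"rect",np.round(q[0],4),np.round(q[1],4),round(q[2],1))
H=sel(.533,.0755,.03,.071,.08)
rep("hextop",H); rep("spruetop",sel(.5525,-.109,.03,.071,.08)); rep("sprueall",sel(.5525,-.109,.03,.05,.08)); rep("button",sel(.5525,-.109,.03,.055,.063))
rep("tubetop",sel(.597,-.021,.03,.069,.08));rep("tubeall",sel(.597,-.021,.03,.052,.08))
rep("noztop",sel(.4645,.0445,.035,.226,.237)); rep("shoulder",sel(.4645,.0445,.035,.178,.192)); rep("foot",sel(.4645,.0445,.04,.05,.058))
Q=sel(.53,.318,.1,.052,.066); rep("Vt",Q); rep("VA",Q[Q[:,0]>.53]);rep("VB",Q[Q[:,0]<.53]); rep("base",sel(.53,.318,.09,.007,.014))
rep("board",X[(abs(X[:,0]-.54)<.14)&(abs(X[:,1]+.019)<.135)&(abs(X[:,2]-.045)<.004)])
rep("bin",X[(abs(X[:,2]-.08)<.005)&(np.hypot(X[:,0]-.493,X[:,1]+.324)<.11)])
rep("lens",X[(abs(X[:,2]-.215)<.015)&(np.hypot(X[:,0]-.65,X[:,1])<.09)])
rep("bangle",sel(.459,-.077,.04,.053,.06))
h=H[:,:2]
w=[np.ptp(h@[np.cos(a),np.sin(a)]) for a in np.radians(range(0,180,10))]; print("hex widths mm by deg",np.round(np.array(w)*1e3,1))
E
```

```text
hextop 346 mean [0.5322 0.0764 0.075 ] rect [0.5323 0.0769] [0.0281 0.027 ] 41.2
spruetop 158 mean [ 0.5512 -0.1068  0.0766] rect [ 0.5509 -0.1069] [0.017  0.0171] 1.6
sprueall 451 mean [ 0.5511 -0.1055  0.0677] rect [ 0.5511 -0.1074] [0.0311 0.031 ] 15.6
button 135 mean [ 0.5512 -0.1059  0.061 ] rect [ 0.5509 -0.1076] [0.0312 0.0306] 20.5
tubetop 120 mean [ 0.5889 -0.02    0.0729] rect [ 0.5898 -0.0198] [0.0175 0.0292] 12.9
tubeall 149 mean [ 0.5884 -0.0201  0.0705] rect [ 0.5907 -0.0199] [0.0191 0.0293] 15.6
noztop 287 mean [0.4635 0.0449 0.2297] rect [0.4631 0.0455] [0.0166 0.0165] 61.8
shoulder 550 mean [0.4673 0.0414 0.1845] rect [0.4652 0.0433] [0.0335 0.0295] 48.3
foot 211 mean [0.4706 0.0381 0.0545] rect [0.4679 0.0406] [0.0426 0.0302] 46.2
Vt 151 mean [0.5306 0.3202 0.0569] rect [0.5306 0.3178] [0.0559 0.1003] 78.7
VA 74 mean [0.5755 0.3119 0.057 ] rect [0.5749 0.3084] [0.055  0.0099] 79.2
VB 77 mean [0.4874 0.3282 0.0567] rect [0.487  0.3264] [0.0559 0.0106] 79.7
base 1804 mean [0.5329 0.3145 0.01  ] rect [0.5311 0.3185] [0.0631 0.1302] 79.2
board 21187 mean [ 0.532 -0.03   0.045] rect [ 0.5445 -0.0184] [0.2496 0.2411] 2.4
bin 988 mean [ 0.4925 -0.3184  0.0791] rect [ 0.4921 -0.3238] [0.1311 0.1322] 8.7
lens 8733 mean [ 0.6125 -0.0022  0.218 ] rect [ 6.092e-01 -1.000e-04] [0.1417 0.0659] 87.4
bangle 623 mean [ 0.4595 -0.0757  0.0566] rect [ 0.459  -0.0756] [0.0581 0.0598] 45.8
hex widths mm by deg [28.7 27.1 26.6 27.3 28.  28.1 27.4 27.1 28.3 29.5 29.9 29.5 28.4 27.1
 28.8 30.1 30.5 30. ]
```

```bash
cat >> h.py <<'E'
B=np.array([.4925,-.3242])
def to_bin(off,z=.07):
    R=rot(0,-171.3); a=np.radians(8.7); o=np.array([[np.cos(a),-np.sin(a)],[np.sin(a),np.cos(a)]])@off
    qs=[(q,r) for r in(rv(R),rv(rot(0,-171.3,1))) if (q:=solver.ik([*(B+o),.17],r)) is not None]
    now=np.array(readout.read_joint_positions()); q,r=min(qs,key=lambda t:abs(t[0]-now).max())
    bot.set_joints(q); bot.movel([*(B+o),z],vel=.25); bot.gripper_to(.055); bot.movel([*(B+o),.19],vel=.35)
E
python3 - <<'E'
from h import *
c=camera_info("wrist");Rc=cv2.Rodrigues(c["rvec"])[0];C=-Rc.T@c["tvec"]
T=Rn.from_rotvec(readout.read_tcp_rot()).as_matrix(); print("cam in tool",(T.T@(C-readout.read_tcp_pos())).round(3),"axis",(T.T@Rc[2]).round(2))
R=rot(0,180); p=[.551,-.1072,.16]
bot.movep(p,rv(R)); bot.gripper_to(.06); hit=bot.movel([.551,-.1072,.050],vel=.15,force_limit=8); print(hit,readout.read_tcp_pos())
bot.gripper_to(.01); print(readout.read_opening(),readout.read_grip_force())
bot.movel([.551,-.1072,.20],vel=.25); print(readout.read_opening(),readout.read_t())
to_bin([-.03,-.03]); print(readout.read_t(),readout.read_opening())
E
```

```text
cam in tool [ 0.072 -0.    -0.163] axis [-0.29 -0.    0.96]
False [ 0.55163056 -0.10744622  0.05055023]
0.014156678883779241 58.42970378464088
0.014511523619026474 5.7
8.25 0.05469762297469018
```

```bash
python3 - <<'E'
from h import *
p,d=snapshot("scene"); cv2.imwrite("pics/s1.png",cv2.resize(p[170:350,30:330,::-1],None,fx=2.5,fy=2.5,interpolation=cv2.INTER_CUBIC))
E
```

```text
(no output)
```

View pics/s1.png

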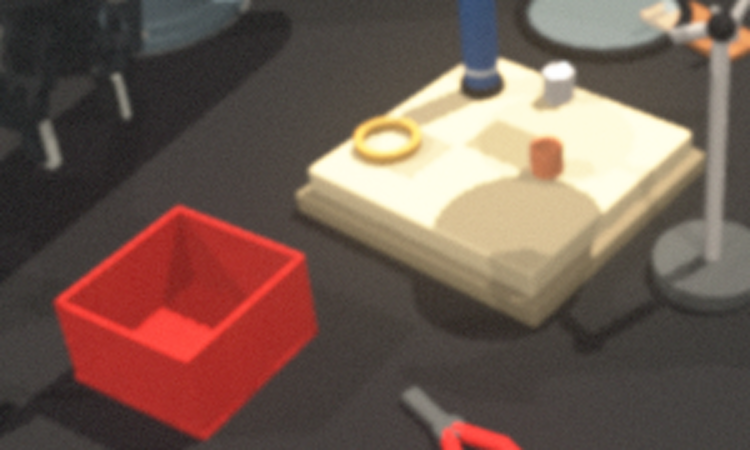

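The sprue has left the board (it was near (205,243) in the full frame). It should be behind the bin's near wall, which I'll check later. Next is the hex.

```bash
python3 - <<'E'
from h import *
p,d=snapshot("wrist"); np.savez("w1.npz",p=p,d=d,**camera_info("wrist"))
R=rot(25,45,1); g=np.array([.5323,.0767,.070])
a=tcp(g+[0.02,.02,.10],R); b=tcp(g,R); print(b, b[2]-.011*np.sin(np.radians(25)))
bot.movep([.45,-.12,.30],rv(rot(0,-171.3)) if abs(readout.read_joint_positions()[5])<9 else 0)
bot.movep(a+[0,0,.08],rv(R)); bot.gripper_to(.05); bot.movel(a,vel=.3); print(bot.movel(b,vel=.12,force_limit=8),readout.read_tcp_pos())
bot.gripper_to(.01); print(readout.read_opening(),readout.read_grip_force())
bot.movel(b+[.01,.01,.23],vel=.3); print(readout.read_opening(),readout.read_t(),readout.read_joint_positions())
E
```

```text
[0.52662211 0.07102211 0.05278015] 0.048131351167155965
False [0.52756803 0.07119339 0.05356485]
0.021963949065828797 58.65091013842175
0.022289562581583957 13.3417 [ 0.1013452   0.53103275  1.30535251 -0.27074023  1.65256986  0.91158945]
```

```bash
python3 - <<'E'
from h import *
bot.movep([.44,-.10,.32],rv(rot(0,-171.3,1))); to_bin([.03,.03]); print(readout.read_t(),readout.read_opening(),readout.read_joint_positions())
p,d=snapshot("wrist"); c=camera_info("wrist"); X=wcloud(d,c)
for w in (0,1):
    if w==0: z=np.load("w1.npz"); Y=wcloud(z["d"],z); dd=z["d"]
    else: Y=X; dd=d
    m=(dd>0)&(np.hypot(Y[...,0]-B[0],Y[...,1]-B[1])<.055)&(Y[...,2]>.01)&(Y[...,2]<.06); print(w,m.sum(),Y[m].mean(0),Y[m].max(0))
np.savez("w2.npz",p=p,d=d,**c); cv2.imwrite("pics/w2.png",p[:,:,::-1])
R=rot(45,200,1); g=np.array([.5955,-.0200,.071]); b=tcp(g,R); 
u=R[:,2]
for s in(0,.05,.1):
    print(s,solver.ik(b-s*u,rv(R)))
for az in(190,200,210):
  for l in (40,45,50):
    R=rot(l,az,1);b=tcp(g,R);h=R[:,2]*[1,1,0];print(l,az,[None if(q:=solver.ik(b-h*s+[0,0,s*.8],rv(R))) is None else q.round(2) for s in(0,.1)])
E
```

```text
18.425 0.054900429926552426 [-6.98920699e-01  5.06080508e-01  1.53517734e+00  1.36970722e-05
  1.09702908e+00 -2.42151308e+00]
0 610 [ 0.47516292 -0.3640681   0.02685415] [ 0.48756246 -0.35084586  0.03681754]
1 1241 [ 0.48611479 -0.32520563  0.02886027] [ 0.51599344 -0.27781949  0.03650902]
0 [-0.50367886  0.78710711  2.13016605  2.07851274  0.65528325  1.84928157]
0.05 [-0.57648214  0.69705017  2.19901775  1.97345296  0.66118592  1.89257516]
0.1 [-0.66033318  0.59641453  2.25598142  1.83067404  0.66794262  1.97117408]
40 190 [array([-0.4 ,  0.74,  2.12,  2.29,  0.49,  1.9 ]), array([-0.51,  0.52,  2.24,  1.98,  0.46,  2.14])]
45 190 [array([-0.43,  0.79,  2.17,  2.41,  0.64,  1.74]), array([-0.56,  0.57,  2.32,  2.17,  0.61,  1.87])]
50 190 [array([-0.46,  0.85,  2.21,  2.46,  0.81,  1.63]), array([-0.62,  0.64,  2.39,  2.28,  0.8 ,  1.68])]
40 200 [array([-0.47,  0.74,  2.09,  1.94,  0.53,  2.03]), array([-0.6 ,  0.52,  2.19,  1.61,  0.55,  2.28])]
45 200 [array([-0.5 ,  0.79,  2.13,  2.08,  0.66,  1.85]), array([-0.66,  0.57,  2.25,  1.79,  0.66,  2.02])]
50 200 [array([-0.54,  0.84,  2.17,  2.16,  0.79,  1.72]), array([-0.72,  0.63,  2.31,  1.9 ,  0.79,  1.82])]
40 210 [array([-0.52,  0.75,  2.03,  1.63,  0.59,  2.15]), array([-0.66,  0.54,  2.11,  1.33,  0.66,  2.37])]
45 210 [array([-0.56,  0.79,  2.07,  1.76,  0.69,  1.97]), array([-0.72,  0.58,  2.16,  1.47,  0.74,  2.16])]
50 210 [array([-0.59,  0.83,  2.1 ,  1.85,  0.8 ,  1.83]), array([-0.78,  0.63,  2.2 ,  1.56,  0.83,  1.98])]
```

View pics/w2.png

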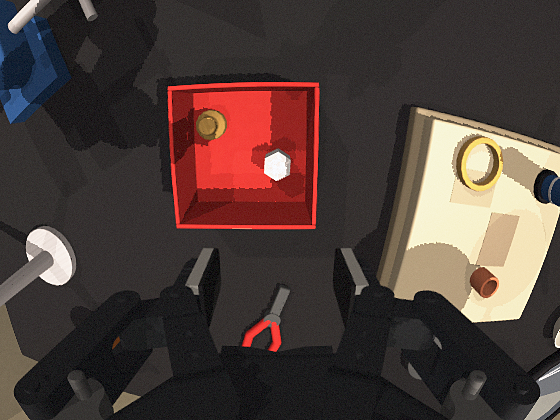

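Both scraps lie in the bin: sprue at (211,124), hex at (277,165). The tube is seen side-on at (483,282). I'll refine it from this view and take it with a 45° tilted tool, with the camera on the lower side.

```bash
python3 - <<'E'
from h import *
z=np.load("w2.npz"); Y=wcloud(z["d"],z); m=(z["d"]>0)&(np.hypot(Y[...,0]-.5955,Y[...,1]+.02)<.035)&(Y[...,2]>.068)&(Y[...,2]<.08)
q=cv2.minAreaRect(Y[m][:,:2].astype(np.float32)); print(m.sum(),q,Y[m].mean(0))
c=np.array([.5955,-.020])
if m.sum()>60 and min(q[1])>.024 and np.hypot(*(q[0]-c))<.007: c=(c+q[0])/2
print("tube",c)
R=rot(45,200,1); g=np.array([*c,.071]); b=tcp(g,R); h=R[:,2]*[1,1,0]; a=b-h*.13+[0,0,.1]
bot.movep([.42,-.2,.30],rv(rot(25,200,1))); bot.movep(a,rv(R)); bot.gripper_to(.05)
print(bot.movel(b,vel=.12,force_limit=8),readout.read_tcp_pos(),b)
bot.gripper_to(.01); print(readout.read_opening(),readout.read_grip_force(),readout.read_ft_force())
bot.movel(a,vel=.2); print(readout.read_opening(),readout.read_t(),readout.read_joint_positions())
E
```

```text
211 ((0.5940797924995422, -0.018458180129528046), (0.028657471761107445, 0.02887778915464878), 28.491981506347656) [ 0.59381217 -0.01856135  0.07087726]
tube [ 0.5947899  -0.01922909]Traceback (most recent call last):
  File "<stdin>", line 8, in <module>
workcell.IKError: the arm cannot take that pose within its joint ranges
```

```bash
python3 - <<'E'
from h import *
print(readout.read_t(),readout.read_tcp_pos())
c=np.array([.5948,-.0195])
R=rot(45,200,1); g=np.array([*c,.071]); b=tcp(g,R); h=R[:,2]*[1,1,0]; a=b-h*.13+[0,0,.1]
bot.movel([.48,-.30,.27],vel=.3)
for w in (a+[0,0,.06],a): print(w,solver.ik(w,rv(R)))
bot.movep(a+[0,0,.06],rv(R)); bot.gripper_to(.05); bot.movel(a,vel=.25)
print(bot.movel(b,vel=.12,force_limit=8),readout.read_tcp_pos(),b)
bot.gripper_to(.01); print(readout.read_opening(),readout.read_grip_force(),readout.read_ft_force())
bot.movel(a,vel=.2); print(readout.read_opening(),readout.read_t(),readout.read_joint_positions())
E
```

```text
18.475 [ 0.51715493 -0.28967977  0.1901121 ]
[ 0.5210446  -0.04634477  0.21756497] [-0.71697242  0.32956111  2.21876331  1.39207994  0.68019149  2.46236283]
[ 0.5210446  -0.04634477  0.15756497] [-0.71697242  0.50481803  2.27899955  1.68768762  0.67279856  2.08502727]
False [ 0.60721302 -0.01506285  0.0581143 ] [ 0.6074248  -0.01490495  0.05756497]
0.020870313965563405 51.81235898096929 [-1.45988021 -0.20263128  3.70125229]
0.020656852639970094 26.1833 [-0.71701501  0.50508095  2.27875683  1.6883895   0.67219054  2.08446421]
```

```bash
python3 - <<'E'
from h import *
P=np.array(readout.read_tcp_pos()); bot.movel([.47,-.11,.25],vel=.3); to_bin([.03,-.03]); print(readout.read_t(),readout.read_opening(),readout.read_tcp_pos(),readout.read_joint_positions())
p,d=snapshot("wrist"); c=camera_info("wrist"); Y=wcloud(d,c)
m=(d>0)&(np.hypot(Y[...,0]-B[0],Y[...,1]-B[1])<.055)&(Y[...,2]>.01)&(Y[...,2]<.06); print(m.sum(),Y[m].mean(0))
m=(d>0)&(np.hypot(Y[...,0]-.595,Y[...,1]+.02)<.03)&(Y[...,2]>.055)&(Y[...,2]<.08); print("tube left on board px",m.sum())
cv2.imwrite("pics/w3.png",p[:,:,::-1])
g=np.array([.4640,.0447,.120])
for l in(60,65,70):
  R=rot(l,-90,1); R2=rot(90-l,-10.5,0)
  for s,dz in((.1,0),(0,0),(0,.14)): print(l,s,dz,None if (q:=solver.ik(tcp(g,R)-R[:,2]*s*[1,1,0]+[0,0,dz],rv(R))) is None else q.round(2))
  for dz in(.15,0): print("pl",dz,None if (q:=solver.ik(tcp([.531,.3182,.06+dz],R2),rv(R2))) is None else q.round(2))
E
```

```text
29.9583 0.05494600026288537 [ 0.52725406 -0.34975391  0.19204221] [-7.62052898e-01  5.56725876e-01  1.43427134e+00  4.75847077e-06
  1.14707936e+00  6.56821749e-01]
1776 [ 0.50314246 -0.33258788  0.02754965]
tube left on board px 0
60 0.1 0 [-0.78  0.85  1.76  0.67  1.45  1.95]
60 0 0 [-0.65  0.83  1.87  0.79  1.34  1.93]
60 0 0.14 [-0.65  0.56  1.82  0.76  1.57  2.15]
pl 0.15 [ 0.25  0.74  1.17  0.22  1.71 -1.16]
pl 0 [ 0.25  0.92  1.24  0.21  1.46 -1.21]
65 0.1 0 [-0.8   0.89  1.74  0.69  1.52  1.92]
65 0 0 [-0.67  0.88  1.85  0.8   1.41  1.89]
65 0 0.14 [-0.67  0.61  1.83  0.79  1.62  2.11]
pl 0.15 [ 0.27  0.71  1.22  0.19  1.62 -1.15]
pl 0 [ 0.27  0.88  1.3   0.19  1.36 -1.2 ]
70 0.1 0 [-0.81  0.94  1.71  0.7   1.59  1.9 ]
70 0 0 [-0.68  0.92  1.84  0.82  1.47  1.86]
70 0 0.14 [-0.68  0.65  1.83  0.82  1.67  2.07]
pl 0.15 [ 0.28  0.67  1.27  0.15  1.52 -1.14]
pl 0 [ 0.28  0.85  1.35  0.16  1.26 -1.18]
```

View pics/w3.png

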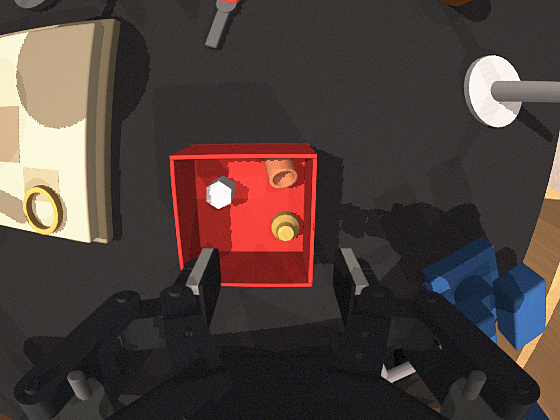

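All three scraps are in the bin: hex (220,193), tube (283,173), sprue (286,228). Next is the torch: grip it with the tool 28° below horizontal from the -y side.

```bash
python3 - <<'E'
from h import *
R=rot(62,-90,1); R2=rot(28,-10.5,0); g=np.array([.4640,.0447,.120]); b=tcp(g,R)
for w in([0,.115,.14],): print(solver.ik(b+w,rv(R)))
pre=b+[0,-.10,0]
bot.movep(pre+[0,-.02,.08],rv(R)); bot.gripper_to(.065); bot.movel(pre,vel=.25)
print(bot.movel(b,vel=.1,force_limit=6),readout.read_tcp_pos(),b)
bot.gripper_to(.01); print(readout.read_opening(),readout.read_grip_force(),readout.read_ft_force())
bot.movel(b+[0,0,.14],vel=.12); print(readout.read_opening(),readout.read_ft_force(),readout.read_t())
try: bot.movel(b+[0,.115,.14],vel=.2)
except Exception as e: print(e)
p,d=snapshot("scene"); cv2.imwrite("pics/s2.png",p[:,:,::-1]); print(readout.read_t())
E
```

```text
[-0.45565628  0.54610538  1.91718356  0.92530604  1.44874508  2.17447711]
False [0.46442255 0.0608643  0.11087064] [0.464      0.061476   0.11108004]
0.030232610018378736 58.974650502204895 [-1.49678387 -2.4710711   2.83013929]
0.029998101568047907 [ 0.25565647 -0.29394894 -3.20523469] 34.8833
35.6583
```

View pics/s2.png

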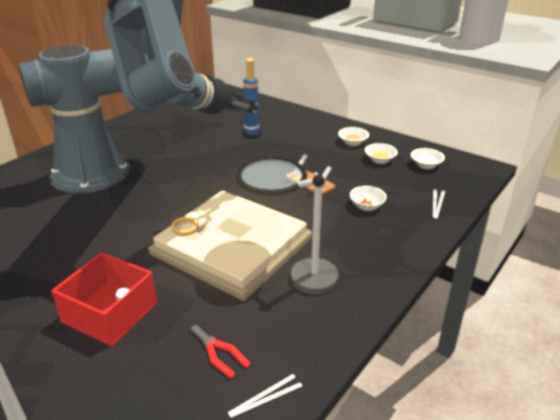

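The torch hangs upright in the grip (nozzle (251,62), foot (252,128)), and the board holds only the bangle. Now I'll move over the cradle and lower gently.

```bash
python3 - <<'E'
from h import *
p,d=snapshot("scene"); X=cloud("scene",d,camera_info("scene")); T=np.array(readout.read_tcp_pos()); R=rot(62,-90,1); g=T-.019*R[:,2]
m=(d>0)&(np.hypot(X[...,0]-g[0],X[...,1]-g[1])<.03)
for a,b in((.05,.105),(-.065,-.03)):
    q=X[m&(X[...,2]>g[2]+a)&(X[...,2]<g[2]+b)]; print(len(q),q.mean(0).round(4))
print(g,X[m][:,2].min(),X[m][:,2].max())
R2=rot(28,-10.5,0); C=np.array([.531,.3182,.06])
bot.movep(tcp(C+[0,0,.13],R2),rv(R2)); print(readout.read_t(),readout.read_opening())
bot.movel(tcp(C+[0,0,.05],R2),vel=.15)
bot.hold(.2)
p,d=snapshot("scene"); cv2.imwrite("pics/s3.png",cv2.resize(p[100:260,220:460,::-1],None,fx=3,fy=3,interpolation=cv2.INTER_CUBIC))
X=cloud("scene",d,camera_info("scene")); m=(d>0)&(np.hypot(X[...,0]-C[0],X[...,1]-C[1])<.13)&(X[...,2]>.075); 
hs=cv2.cvtColor(p,cv2.COLOR_RGB2HSV); bl=m&(hs[...,0]>100)&(hs[...,0]<130)&(hs[...,1]>110)&(X[...,2]<.14)
Q=X[bl]; w=np.linalg.svd(Q-Q.mean(0),full_matrices=False)[2][0]; print(len(Q),Q.mean(0),w,np.degrees(np.arctan2(w[1],w[0])),Q.min(0),Q.max(0))
E
```

```text
257 [0.4711 0.1536 0.3312]
197 [0.4734 0.1499 0.2118]
[0.46486019 0.15853348 0.25974877] -0.005199311586733992 0.3703730259679302
38.5083 0.03051868948236909
207 [0.52366413 0.30765041 0.11664354] [ 9.78165784e-01 -2.07824277e-01  8.77062577e-04] -11.99488436764186 [0.46470281 0.29231424 0.09865467] [0.59444159 0.33111882 0.12831599]
```

View pics/s3.png

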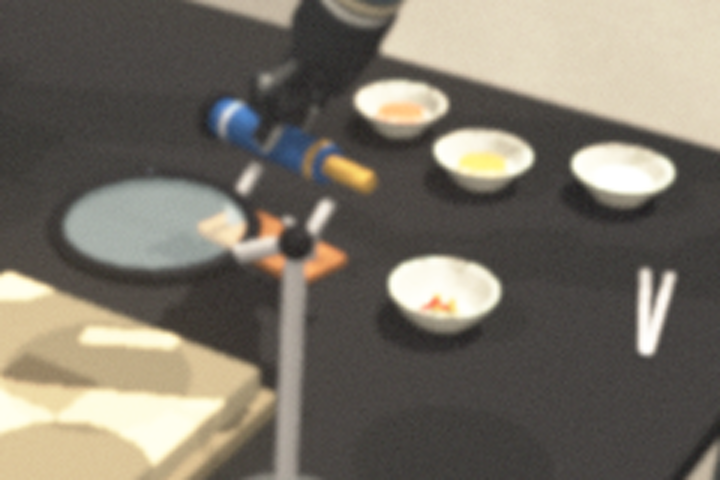

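The torch is level and aligned over the Vs (foot at left (228,120), nozzle at right (350,172)). I'll lower it to contact, release and retreat.

```bash
python3 - <<'E'
from h import *
R2=rot(28,-10.5,0); C=np.array([.531,.3182,.06])
bot.movel(tcp(C+[0,0,.012],R2),vel=.08)
print(bot.movel(tcp(C-[0,0,.006],R2),vel=.025,force_limit=4),(np.array(readout.read_tcp_pos())-.019*R2[:,2]).round(4),readout.read_ft_force(),readout.read_t())
bot.gripper_to(.045); bot.gripper_to(.06); P=np.array(readout.read_tcp_pos())
bot.movel(P-R2[:,2]*.15,vel=.12); bot.movep([.42,.2,.36],rv(rot(0,-10.5,0))); print(readout.read_t())
bot.hold(.3)
p,d=snapshot("top"); X=cloud("top",d,camera_info("top")); m=(d>0)&(np.hypot(X[...,0]-C[0],X[...,1]-C[1])<.13)
hs=cv2.cvtColor(p,cv2.COLOR_RGB2HSV); bl=m&(hs[...,0]>100)&(hs[...,0]<130)&(hs[...,1]>110)&(X[...,2]>.04)&(X[...,2]<.1)
Q=X[bl]; 
if len(Q)>5: w=np.linalg.svd(Q-Q.mean(0),full_matrices=False)[2][0]; print(len(Q),Q.mean(0),w,Q.min(0),Q.max(0))
s,_=snapshot("scene")
cv2.imwrite("pics/f.png",np.hstack([p[150:320,30:430,::-1],s[60:230,180:480,::-1]]))
E
```

```text
True [0.5313 0.3185 0.0616] [0.55091216 0.91441217 2.52233277] 40.5583
43.6583
172 [0.55960673 0.30817184 0.07319577] [-0.99894079  0.00723136 -0.04544225] [0.52885008 0.29294351 0.06246655] [0.5955671  0.32560427 0.08285586]
```

View pics/f.png

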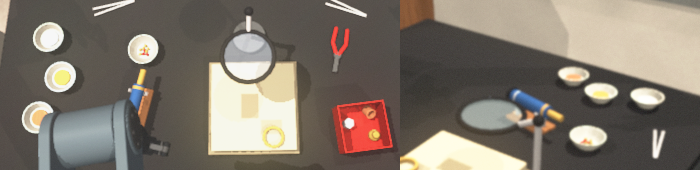

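The torch lies along the cradle (top view (138,90)), the scraps are in the bin, and the bangle and dish are in place. One numeric check of the torch's seating, then I'll hand in.

```bash
python3 - <<'E'
from h import *
p,d=snapshot("scene"); X=cloud("scene",d,camera_info("scene")); C=[.531,.3182]
hs=cv2.cvtColor(p,cv2.COLOR_RGB2HSV); bl=(d>0)&(np.hypot(X[...,0]-C[0],X[...,1]-C[1])<.1)&(hs[...,0]>100)&(hs[...,0]<130)&(hs[...,1]>110)&(X[...,2]>.04)&(X[...,2]<.1)
Q=X[bl]; w=np.linalg.svd(Q-Q.mean(0),full_matrices=False)[2][0]; print(len(Q),Q.mean(0).round(4),w.round(3),Q.min(0).round(3),Q.max(0).round(3))
ok=abs(w[2])<.05 and Q[:,2].max()<.086 and abs((Q.min(0)+Q.max(0))[0]/2-.531)<.012
print(ok, readout.read_t())
if ok: print(finish_job())
E
```

```text
317 [0.5272 0.3089 0.0694] [ 0.98  -0.199 -0.012] [0.465 0.291 0.051] [0.591 0.335 0.079]
True 44.1083
the job is handed in; nothing more can be done
None
```

The three scraps are in the red bin and the torch lies level in both V-supports. The job was handed in at about 44 s of the 72 s allowed; the hand-in returned no verdict.

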